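Find the socket that fits the clamp nut

ROBOT

A 6-joint arm with a two-finger parallel gripper is mounted at the origin on the work surface; the furniture and walls round the work are solid. World frame = base frame: x ahead of the robot, y to its left, z up, the work surface at z = 0. Lengths are in m, angles in rad, forces in N, time in s.
With the tool pointing down it reaches from about 0.35 to 0.85 m from the base axis. Payload 8.1 kg.
Tool frame: the origin (TCP) lies where the fingers leave the gripper's body, on its centre line; the fingertips stand 73 mm ahead of it and the grasp point (between the pads) lies 54 mm ahead of it; y points along the fingers, x is the direction in which the jaws open and shut, and the axes are right-handed (so a half turn about y gives the same grasp; the last joint's range is limited). The gripper opens to 85 mm and grips with 20 to 120 N. Pads are 22 mm wide; open, the fingers measure 114 mm over their backs; the gripper's body (76 mm by 85 mm) begins 54 mm behind the grasp point. The pads swing forward as they close: fully open they stand 13 mm farther back than shut.
Start: joints at [-1.3, 0.13, 1.488, -0, 1.523, -0.085], TCP at [0.209, -0.562, 0.304] pointing down, gripper open.
Joint ranges: [-2.96, 2.96], [-0.89, 2.26], [0.02, 2.5], [-1.34, 4.48], [0, 2.73], [-2.66, 2.66]. Speed limits (rad/s): [2.39, 2.39, 2.79, 3.14, 3.14, 3.14].

INTERFACE

Orientations are given as a rotation vector (axis times angle).
In Python, from rig import move_ptp, movel, goto_joints, gripper_to, wait, ik, get_image, camera_model, MotionError, sign_off, current_time_s, current_joint_positions, current_qvel, current_joint_efforts, current_position, current_eef_rot, current_wrist_force, current_wrist_torque, current_opening gives the robot as it stands. The module is installed in compiled form; this text tells all that it offers. Calls block until the motion is done:
- move_ptp(position, orientation): joint-space move of the TCP to a pose.
- movel(position, frame=None, speed=0.15, force_limit=None): straight line of the TCP; frame=None keeps the orientation; speed is the mean speed in m/s. With force_limit (N) it stops when the force on the tool has changed by that much, and returns True; else False.
- goto_joints(angles): joint-space move.
- gripper_to(opening, f_grip=None): finger opening in m; f_grip is the grip in N (None keeps the last); returns when the fingers have stopped.
- wait(seconds).
- ik(position, orientation): joint angles nearest the present ones, or None.
- get_image(name): name is "scene" or "top" or "wrist"; returns (picture, depth): 480x640x3 uint8, red, green, blue; 480x640 float32, m along the optical axis (not along the pixel's ray), 0 where there is no reading.
- camera_model(name): a dict with "vertical_fov" (degrees; the focal length in pixels is half the picture's height over the tangent of half this angle, whatever the lens; pixels are square), "cx", "cy" (the principal point, pixels), "k1" (the pictures are not rectified: a ray, as slopes to the right and down, at radius r is drawn at 1 + k1 r^2 times it, then the intrinsics apply), "R" (3x3) and "t" (3): a world point X has camera coordinates R X + t; the wrist camera has in their place "tool_from_camera" (4x4, takes a point from camera to tool coordinates, whose origin is the TCP and whose axes are the tool frame's). Camera axes: x right, y down, z forward; pixel columns grow to the right and rows downward; lengths in m; the calibration is good to about 2 mm. A picture is of the moment at which its call begins: read the wrist's pose just before it. camera_model takes no time and is no camera call.
A pose or a line that the arm cannot do raises MotionError and nothing moves.
- sign_off(): hands the job in, once; it reports no verdict.
Readings, each from a call of its own:
- current_time_s(): time.
- current_joint_positions(): joint angles.
- current_qvel(): joint speeds.
- current_joint_efforts(): joint torques, N m.
- current_position(): TCP position.
- current_eef_rot(): TCP orientation.
- current_wrist_force(): force on the tool from outside, world axes, zero at the start.
- current_wrist_torque(): the same for the moment, N m.
- current_opening(): finger opening in m.
Only numpy, scipy, OpenCV 4.12 (cv2) and the standard library are available. Lean on these libraries where they do the work, as an engineer would, in place of code of your own. Each camera call takes 0.05 s, during which the arm holds its last target.

TASK

Find the socket for the nut on the strap clamp: first try the smallest of the three sockets by setting it squarely on top of the nut, and when it will not go on, stand it upright on the bench again and let it go. Then seat the one that does fit without being sloppy, the middle size, pushed fully down over the nut until it rests on the washer, with the other two left standing upright on the bench. Finish while still gripping the seated socket: do not let go of it.

Things in the scene. Friction and masses are not known exactly. Their poses are not given: they have to be found in the camera images.
- socket_small: Thinnest of 3 loose steel sockets, 80 mm tall, standing mouth down on the bench. Skirt 30 mm thick to 40 mm up, 25 mm neck to 44, then hexagonal drive end (grip here) 19 mm across flats to 80. Hex bore 19 mm across flats, 34 deep. Origin: centre of the mouth; z up the axis; flats of bore and drive end face 0, 60, 120 deg from x. 160-260 g. Too small: stops on the nut's top.
- socket_medium: Middle of 3 loose steel sockets, 80 mm tall, standing mouth down on the bench. Skirt 37 mm thick to 40 mm up, 25 mm neck to 44, then hexagonal drive end (grip here) 19 mm across flats to 80. Hex bore 27 mm across flats, 34 deep. Origin: centre of the mouth; z up the axis; flats of bore and drive end face 0, 60, 120 deg from x. 220-360 g. Fits with 1.5 mm play a side, flats turned to the nut's within 10 deg.
- socket_large: Thickest of 3 loose steel sockets, 80 mm tall, standing mouth down on the bench. Skirt 46 mm thick to 40 mm up, 25 mm neck to 44, then hexagonal drive end (grip here) 19 mm across flats to 80. Hex bore 34 mm across flats, 34 deep. Origin: centre of the mouth; z up the axis; flats of bore and drive end face 0, 60, 120 deg from x. 340 g. Too loose on the nut.
- nut_foot (a point): Point on the nut's axis at its foot = top of the washer (42 mm across, 4 mm thick), 50 mm above the bench, in the middle of the strap clamp. The plain steel hex nut is 24 mm across flats, 16 mm high, and does not turn. z up; the nut's flats face 0, 60 and 120 deg from x.
- nut_top (a point): Centre of the nut's top face, 66 mm above the bench (16 mm above nut_foot), same axes; the face's rim is chamfered. The stud end, 16 mm thick, stands 8 mm above this point.
- clamp: Strap clamp fixed on the bench: dark steel strap 124 x 42 mm, its top 46 mm up, on a stepped heel block (-x end) and an aluminium block; 164 mm long with the steps, at most 62 mm wide. Origin on the bench below the nut; x along the strap, z up. Tall fixtures stand behind (from 0.57 m ahead of the robot) and to the left (from 0.18 m).
Mind the look-alikes: they are no part of the job. Leave any brown look-alike of the socket_large alone. What is shaped like the socket_medium but purple is not meant.

How it is judged:
By the outcome, as a careful person would: the job done as asked, in the order asked, and still so for the second after the job is handed in, while the arm keeps its last pose, push and grip.
It also fails if it takes over 72 s, if anything falls off the work surface, if the arm or the gripper's body presses on something with over 40 N, if the wrist force passes 120 N, or if a joint passes its speed limit or range.

## Working session

There is one attempt and no reset: what is moved stays moved. The work goes in short steps, each a Python script; the robot and the scene stay as the last script left them, time stands still between calls to the robot, and variables do not carry over. Pictures are saved under pics/ and viewed, and the job is handed in when it is done.

```bash
mkdir -p pics; ls; cat > h.py <<'E'
import numpy as np, cv2
from rig import *
def save(n,im): cv2.imwrite('pics/'+n+'.png',cv2.cvtColor(im,cv2.COLOR_RGB2BGR))
E
python3 - <<'E'
from h import *
print(current_time_s(),current_position(),current_eef_rot(),current_opening())
for n in('scene','top','wrist'):
    im,d=get_image(n); save(n+'0',im); np.savez('%s0.npz'%n,im=im,d=d); m=camera_model(n); print(n,m, d.min(),d.max(),(d>0).mean())
E
```

```text
pics
0.0 [ 0.20890308 -0.56202464  0.30285075] [-1.35560307  0.94424548 -0.9419295 ] 0.08551993789324049
scene {'vertical_fov': 52.02932329866254, 'cx': 319.97899619977443, 'cy': 242.87124779122516, 'k1': -0.11559375743075266, 'R': array([[ 0.64736256, -0.76188325,  0.02134552],
       [-0.48773928, -0.43562156, -0.75653436],
       [ 0.58568943,  0.47934098, -0.65360548]]), 't': array([-0.43802964,  0.17849746,  0.81245452])} 0.0 3.588535 0.9958854166666666
top {'vertical_fov': 42.21949900969914, 'cx': 316.49149540717565, 'cy': 233.54509234264688, 'k1': -0.08731514790741653, 'R': array([[-1.59079957e-01, -9.87265692e-01,  1.42024029e-04],
       [-9.63850887e-01,  1.55275938e-01, -2.16519863e-01],
       [ 2.13740580e-01, -3.45808606e-02, -9.76278202e-01]]), 't': array([-0.11308075,  0.50416276,  0.95304335])} 0.0 1.8667632 0.995966796875
wrist {'vertical_fov': 68.51435540951691, 'cx': 321.3416395617491, 'cy': 239.78481773915667, 'k1': -0.0703966377257956, 'tool_from_camera': array([[ 9.99999737e-01, -3.91494601e-04,  6.10930978e-04,
        -1.41682464e-03],
       [-6.96625421e-04, -2.82415214e-01,  9.59292011e-01,
        -7.03313095e-02],
       [-2.03021440e-04, -9.59292184e-01, -2.82415412e-01,
         7.20445021e-02],
       [ 0.00000000e+00,  0.00000000e+00,  0.00000000e+00,
         1.00000000e+00]])} 0.0 0.49735975 0.995869140625
```

View pics/scene0.png

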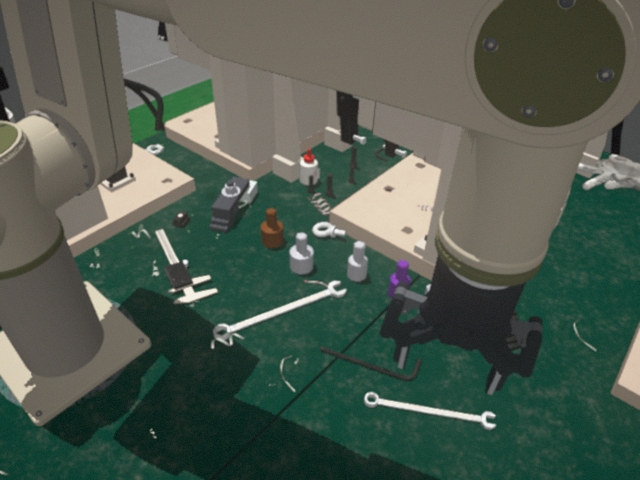

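View pics/top0.png

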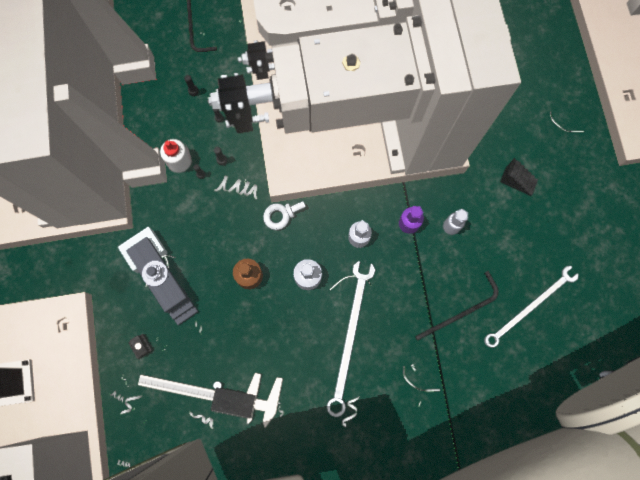

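View pics/wrist0.png

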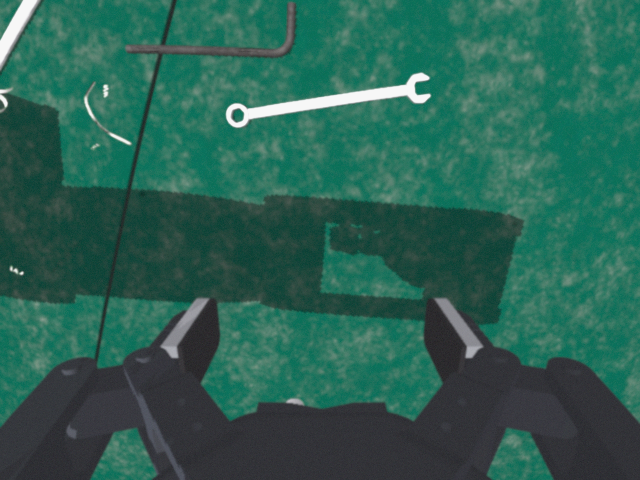

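```bash
cat >> h.py <<'E'
def K(m): 
    f=240/np.tan(np.radians(m['vertical_fov'])/2); return np.array([[f,0,m['cx']],[0,f,m['cy']],[0,0,1.]])
def rays(m,uv):
    # camera model: distorted = r*(1+k1 r^2) -> OpenCV k1
    p=cv2.undistortPoints(np.asarray(uv,float).reshape(-1,1,2),K(m),np.array([m['k1'],0,0,0.])).reshape(-1,2)
    return np.c_[p,np.ones(len(p))]
def cam2world(m,tcp=None):
    if 'R' in m: return m['R'].T, -m['R'].T@m['t']
    p,rv=tcp; Rt=cv2.Rodrigues(np.array(rv,float))[0]; T=m['tool_from_camera']
    return Rt@T[:3,:3], Rt@T[:3,3]+p
def onplane(m,uv,z,tcp=None):
    R,o=cam2world(m,tcp); d=rays(m,uv)@R.T; s=(z-o[2])/d[:,2]; return o+d*s[:,None]
def cloud(m,depth,tcp=None):
    v,u=np.mgrid[0:480,0:640]; r=rays(m,np.c_[u.ravel(),v.ravel()]); R,o=cam2world(m,tcp)
    return ((r*depth.ravel()[:,None])@R.T+o).reshape(480,640,3)
E
python3 - <<'E'
from h import *
m=camera_model('top'); z=np.load('top0.npz'); im,d=z['im'],z['d']; P=cloud(m,d)
c=im[120:340,100:500]; save('topcrop',cv2.resize(c,None,fx=2,fy=2,interpolation=cv2.INTER_CUBIC))
for n,(u,v) in dict(a=(308,273),b=(360,233),c=(456,220),brown=(247,272),purp=(412,219),clamp=(154,272)).items():
    w=P[v-24:v+24,u-24:u+24].reshape(-1,3); 
    h=np.sort(w[:,2]); t=w[w[:,2]>h[-30:].mean()-.006]
    ctr=t.mean(0); near=w[(w[:,2]>.02)&(np.hypot(*(w[:,:2]-ctr[:2]).T)<.045)]
    print(n,'toppts',len(t),ctr.round(4),'mid z %.3f'%np.percentile(w[:,2],5),'skirt ext y %.4f'%np.ptp(near[:,1]),'bboxmid',((near.max(0)+near.min(0))/2).round(4))
E
```

```text
a toppts 16 [ 0.2642 -0.157   1.0396] mid z -0.003 skirt ext y 0.0000 bboxmid [ 0.2642 -0.157   1.0396]
b toppts 4 [ 0.2642 -0.157   1.0396] mid z -0.004 skirt ext y 0.0000 bboxmid [ 0.2642 -0.157   1.0396]
c toppts 7 [ 0.2642 -0.157   1.0396] mid z -0.004 skirt ext y 0.0000 bboxmid [ 0.2642 -0.157   1.0396]
brown toppts 7 [ 0.2642 -0.157   1.0396] mid z -0.004 skirt ext y 0.0000 bboxmid [ 0.2642 -0.157   1.0396]
purp toppts 11 [ 0.2642 -0.157   1.0396] mid z -0.004 skirt ext y 0.0000 bboxmid [ 0.2642 -0.157   1.0396]
clamp toppts 11 [ 0.2642 -0.157   1.0396] mid z -0.003 skirt ext y 0.0000 bboxmid [ 0.2642 -0.157   1.0396]
```

View pics/topcrop.png

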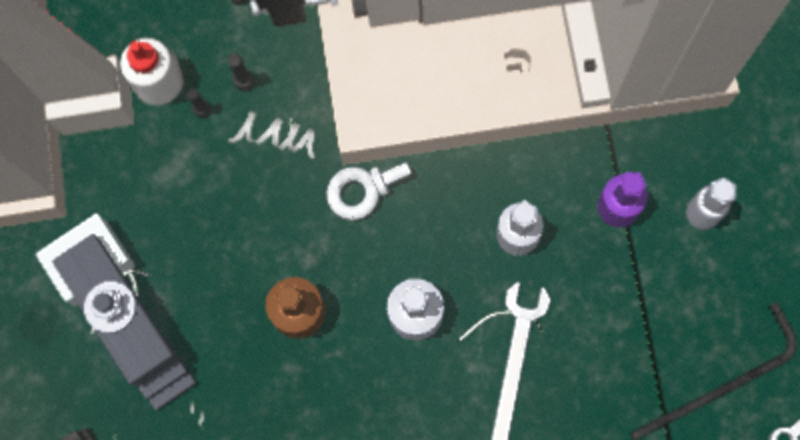

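```bash
python3 - <<'E'
from h import *
m=camera_model('top'); z=np.load('top0.npz'); im,d=z['im'],z['d']; P=cloud(m,d); P[d==0]=np.nan
bench=P[250:330,200:500,2]; print('bench z',np.nanmedian(bench))
for n,(u,v) in dict(a=(308,273),b=(360,233),c=(456,220),brown=(247,272),purp=(412,219),clamp=(154,272)).items():
    w=P[v-20:v+20,u-20:u+20].reshape(-1,3); w=w[np.isfinite(w[:,2])]; w=w[w[:,2]<.1]
    t=w[w[:,2]>.07]; ctr=np.median(t,0); near=w[(w[:,2]>.03)&(w[:,2]<.05)&(np.hypot(*(w[:,:2]-ctr[:2]).T)<.035)]
    (cx,cy),r=cv2.minEnclosingCircle(near[:,:2].astype(np.float32)) if len(near) else ((0,0),0)
    print(n,len(t),'top mean',t.mean(0).round(4),'skirt circle c',round(cx,4),round(cy,4),'dia mm',round(2000*r,1), 'medz',np.median(near[:,2]).round(4) if len(near) else 0)
E
```

```text
bench z -0.0006077528544680133
a 134 top mean [ 0.4206 -0.167   0.0785] skirt circle c 0.4214 -0.167 dia mm 46.4 medz 0.0408
b 133 top mean [ 0.4741 -0.2634  0.0783] skirt circle c 0.4746 -0.2635 dia mm 37.5 medz 0.0412
c 142 top mean [ 0.4673 -0.4235  0.0782] skirt circle c 0.4675 -0.4235 dia mm 31.0 medz 0.0415
brown 131 top mean [ 0.4374 -0.0697  0.0786] skirt circle c 0.4384 -0.0692 dia mm 46.5 medz 0.0408
purp 136 top mean [ 0.4844 -0.3534  0.0784] skirt circle c 0.4849 -0.3538 dia mm 37.6 medz 0.0414
clamp 71 top mean [0.4578 0.0775 0.0733] skirt circle c 0.458 0.0776 dia mm 70.0 medz 0.0459
```

```bash
cat >> h.py <<'E'
def ori(phi): # phi rad: world yaw of tool x; tool y down
    c,s=np.cos(phi),np.sin(phi)
    return cv2.Rodrigues(np.array([[c,0,-s],[s,0,c],[0,-1,0.]]))[0].ravel()
def phi_now(): 
    R=cv2.Rodrigues(np.array(current_eef_rot(),float))[0]; return np.arctan2(R[1,0],R[0,0])
D=np.degrees
E
python3 - <<'E'
from h import *
print(D(phi_now()))
for n,p in dict(small=(.4674,-.4235),med=(.4744,-.2634),nut=(.458,.0775)).items():
  for ph in range(-180,180,15):
    q=ik([*p,.2],ori(np.radians(ph)))
    print(n,ph,None if q is None else np.round(q,2)) if ph%30==0 else 0
E
```

```text
-69.6104893037448
small -180 [-0.82  0.28  1.51  0.    1.35  2.32]
small -150 [-0.82  0.28  1.51 -0.    1.35  1.8 ]
small -120 [-0.82  0.28  1.51  0.    1.35  1.28]
small -90 [-0.82  0.28  1.51 -0.    1.35  0.75]
small -60 [-0.82  0.28  1.51  0.    1.35  0.23]
small -30 [-0.82  0.28  1.51  0.    1.35 -0.29]
small 0 [-0.82  0.28  1.51  0.    1.35 -0.82]
small 30 [-0.82  0.28  1.51  0.    1.35 -1.34]
small 60 [-0.82  0.28  1.51  0.    1.35 -1.86]
small 90 [-0.82  0.28  1.51 -0.    1.35 -2.39]
small 120 None
small 150 None
med -180 [-0.6   0.05  1.77  0.    1.32  2.54]
med -150 [-0.6   0.05  1.77 -0.    1.32  2.02]
med -120 [-0.6   0.05  1.77  0.    1.32  1.49]
med -90 [-0.6   0.05  1.77 -0.    1.32  0.97]
med -60 [-0.6   0.05  1.77  0.    1.32  0.45]
med -30 [-0.6   0.05  1.77  0.    1.32 -0.08]
med 0 [-0.6   0.05  1.77  0.    1.32 -0.6 ]
med 30 [-0.6   0.05  1.77  0.    1.32 -1.12]
med 60 [-0.6   0.05  1.77  0.    1.32 -1.65]
med 90 [-0.6   0.05  1.77 -0.    1.32 -2.17]
med 120 None
med 150 None
nut -180 None
nut -150 None
nut -120 [ 0.06 -0.17  1.98  0.    1.33  2.15]
nut -90 [ 0.06 -0.17  1.98 -0.    1.33  1.63]
nut -60 [ 0.06 -0.17  1.98  0.    1.33  1.1 ]
nut -30 [ 0.06 -0.17  1.98  0.    1.33  0.58]
nut 0 [ 0.06 -0.17  1.98  0.    1.33  0.06]
nut 30 [ 0.06 -0.17  1.98  0.    1.33 -0.47]
nut 60 [ 0.06 -0.17  1.98  0.    1.33 -0.99]
nut 90 [ 0.06 -0.17  1.98 -0.    1.33 -1.51]
nut 120 [ 0.06 -0.17  1.98  0.    1.33 -2.04]
nut 150 [ 0.06 -0.17  1.98 -0.    1.33 -2.56]
```

```bash
python3 - <<'E'
from h import *
m=camera_model('wrist')
def look(n,x,y,z,ph):
    move_ptp([x,y,z],ori(np.radians(ph))); wait(.1)
    p,r=current_position(),current_eef_rot(); im,d=get_image('wrist'); save(n,im); np.savez(n+'.npz',im=im,d=d,p=p,r=r); print(n,current_time_s(),p.round(4) if hasattr(p,'round') else p)
look('nutw',.458,.0775,.22,90)
look('medw',.4744,-.2634,.22,75)
look('smallw',.4674,-.4235,.22,75)
ims=[np.load(n+'.npz')['im'][140:380,200:440] for n in('nutw','medw','smallw')]
save('three',cv2.resize(np.hstack(ims),(798,266)))
for n,i in zip('nms',ims): save('z_'+n,cv2.resize(i,None,fx=2.5,fy=2.5,interpolation=cv2.INTER_CUBIC))
E
```

```text
nutw 2.7583 [0.4583 0.0769 0.2201]
medw 4.2 [ 0.4749 -0.2621  0.22  ]
smallw 5.0333 [ 0.4679 -0.4223  0.2199]
```

View pics/three.png

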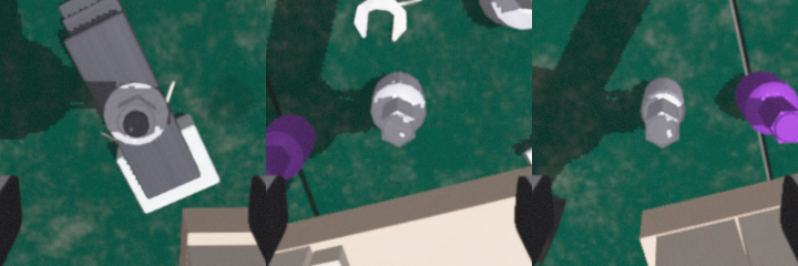

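View pics/z_n.png

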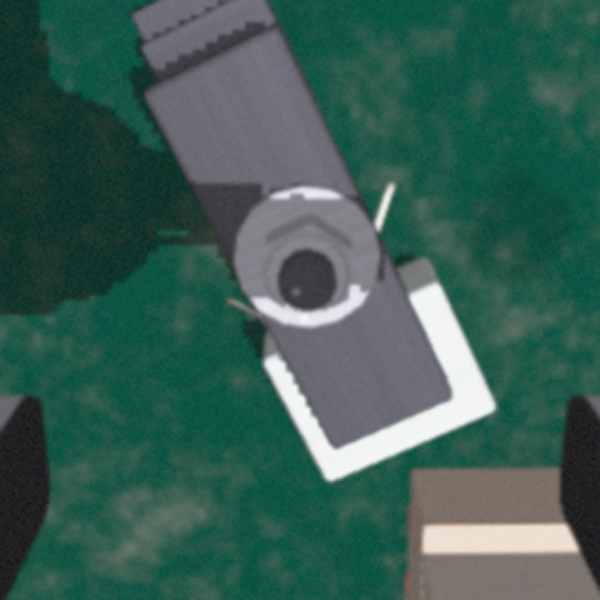

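View pics/z_s.png

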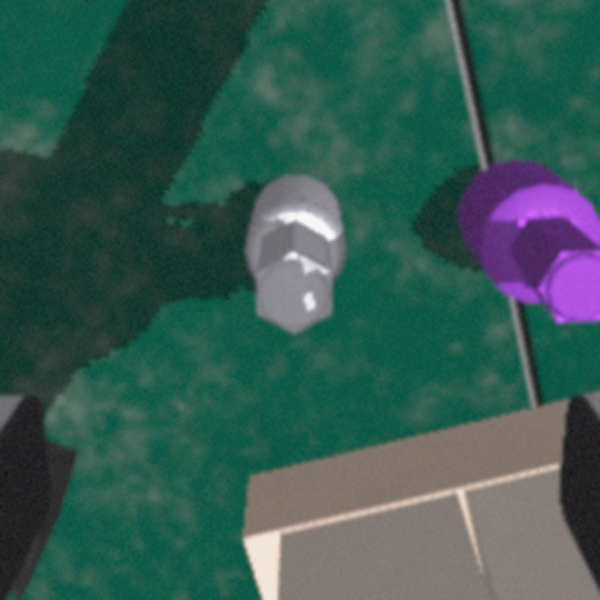

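View pics/z_m.png

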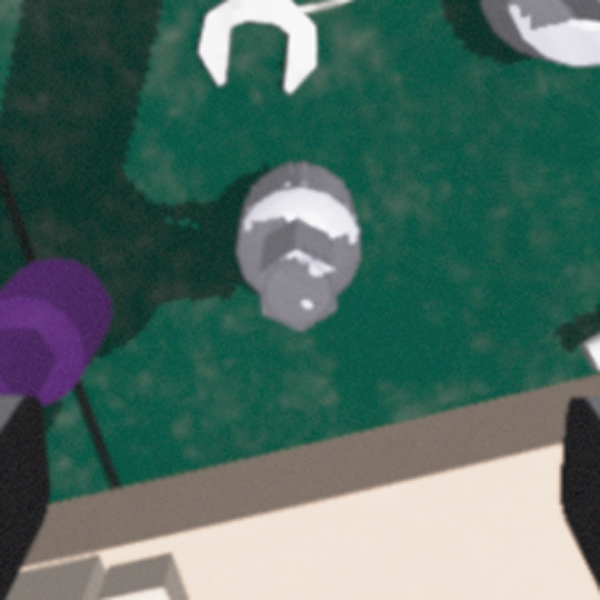

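```bash
cat >> h.py <<'E'
def fold(hull):
    e=np.diff(np.r_[hull,hull[:1]],axis=0); L=np.hypot(*e.T); a=np.arctan2(e[:,1],e[:,0])+np.pi/2
    s=(L**2*np.exp(6j*a)).sum(); return D(np.angle(s))/6, abs(s)/(L**2).sum()
def hexfit(pts,eps=.0012):
    h=cv2.convexHull((np.asarray(pts)[:,:2]*1e3).astype(np.float32)); M=cv2.moments(h)
    ap=cv2.approxPolyDP(h,eps*1e3,True).reshape(-1,2)
    return np.array([M['m10'],M['m01']])/M['m00']/1e3, fold(ap), len(ap), ap.tolist(), cv2.contourArea(h)
E
python3 - <<'E'
from h import *
m=camera_model('wrist')
print('now',current_position(),D(phi_now()))
for n,c in dict(smallw=(.4674,-.4235),medw=(.4744,-.2634),nutw=(.458,.0775)).items():
    z=np.load(n+'.npz'); im,d,tcp=z['im'],z['d'],(z['p'],z['r']); P=cloud(m,d,tcp); P[d==0]=np.nan
    r=np.hypot(P[...,0]-c[0],P[...,1]-c[1])
    if n!='nutw':
        M=(r<.016)&(P[...,2]>.075)&(P[...,2]<.086)
        zs=P[...,2][M]; print(n,M.sum(),'z med',np.median(zs),zs.std())
        v,u=np.nonzero(M); cc=cv2.findContours(M.astype(np.uint8),0,cv2.CHAIN_APPROX_NONE)[0]; cc=max(cc,key=cv2.contourArea).reshape(-1,2)
        W=onplane(m,cc,.08,tcp); ctr,f,k,ap,A=hexfit(W); print(' centre',ctr.round(4),'pixel',cc.mean(0),'yaw fold60',f,k,'area mm2',A,'expected',19**2*.866)
        s=(r<.03)&(P[...,2]<.043)&(P[...,2]>.0385); 
        (x,y),R=cv2.minEnclosingCircle(P[s][:,:2].astype(np.float32)); print(' skirt circle',x,y,2000*R)
    else:
        for lo,hi,name in((.05-.0015,.0515,'washer'),(.0645,.0675,'nuttop'),(.072,.077,'stud'),(.053,.0675,'nutall')):
            s=(r<.026)&(P[...,2]<hi)&(P[...,2]>lo); w=P[s]; (x,y),R=cv2.minEnclosingCircle(w[:,:2].astype(np.float32)); ctr,f,k,ap,A=hexfit(w,.0015)
            print(name,len(w),np.median(w[:,2]).round(4),'circ',round(x,4),round(y,4),round(2000*R,1),'hull ctr',ctr.round(4),f,k,np.round(np.array(ap)-1e3*np.array(c),1).tolist(),A)
E
```

```text
now [ 0.46795435 -0.42219245  0.22008156] 75.09101911408155
smallw 780 z med 0.07999516666943081 0.00112611042413023
 centre [ 0.4676 -0.4235] pixel [317.51578947 255.44210526] yaw fold60 (np.float32(16.507547), np.float32(0.9881053)) 6 area mm2 318.817650787998 expected 312.626
 skirt circle 0.4682620167732239 -0.42370733618736267 29.833605512976646
medw 785 z med 0.0799583869486803 0.0011920223488878442
 centre [ 0.4744 -0.2623] pixel [318.88421053 254.74736842] yaw fold60 (np.float32(19.2144), np.float32(0.9809485)) 6 area mm2 324.3612442261074 expected 312.626
 skirt circle 0.4750823676586151 -0.26263776421546936 36.75617277622223
washer 1295 0.0503 circ 0.4589 0.0792 42.2 hull ctr [0.4587 0.0789] (np.float32(-10.047608), np.float32(0.18310992)) 13 [[20.0, 10.5], [13.4, 17.7], [7.5, 21.2], [-2.4, 21.7], [-14.5, 15.7], [-20.1, 1.0], [-17.7, -8.1], [-12.6, -14.5], [-6.4, -18.0], [2.9, -19.1], [10.3, -17.1], [16.7, -11.3], [20.1, -5.6]] 1328.9098505082075
nuttop 407 0.066 circ 0.4588 0.0787 26.8 hull ctr [0.4587 0.0788] (np.float32(23.037132), np.float32(0.97261286)) 6 [[13.7, -0.4], [8.8, 11.9], [-4.0, 13.0], [-12.4, 2.3], [-6.8, -9.7], [5.1, -10.5]] 465.2284074110212
stud 424 0.0742 circ 0.4589 0.0789 16.1 hull ctr [0.4588 0.0788] (np.float32(-23.258469), np.float32(0.076940715)) 8 [[8.9, 1.0], [5.3, 7.5], [-0.6, 8.8], [-5.4, 6.1], [-6.8, -0.3], [-4.0, -4.8], [1.1, -6.1], [7.4, -3.0]] 183.53113579377532
nutall 693 0.0651 circ 0.4585 0.0788 27.5 hull ctr [0.4588 0.0789] (np.float32(25.630035), np.float32(0.9807671)) 6 [[14.1, 0.3], [8.2, 12.6], [-4.3, 13.8], [-13.1, 2.3], [-6.7, -10.1], [6.8, -10.6]] 500.17211480322294
```

```bash
cat >> h.py <<'E'
def at(p,ph,n=2,tol=.0003):
    """fine position: line moves with correction for the arm's static error"""
    p=np.array(p,float); cmd=p.copy()
    for i in range(n+1):
        movel(cmd,speed=.1); wait(.1); e=p-np.array(current_position())
        if np.linalg.norm(e)<tol: break
        cmd=cmd+e
    return cmd
def st(s=''): print(s,'t%.2f'%current_time_s(),np.round(current_position(),4),'phi %.2f'%D(phi_now()),'open %.4f'%current_opening(),'F',np.round(current_wrist_force(),1))
E
python3 - <<'E'
from h import *
m=camera_model('wrist'); z=np.load('nutw.npz'); P=cloud(m,z['d'],(z['p'],z['r'])); P[z['d']==0]=np.nan
s=(np.hypot(P[...,0]-.458,P[...,1]-.078)<.09)&(P[...,2]>.044)&(P[...,2]<.048)
print('strap',cv2.minAreaRect((P[s][:,:2]*1e3).astype(np.float32)))
gripper_to(.036,60); st('pre')
ph=np.radians(76.5)
move_ptp([.4676,-.4235,.2],ori(ph)); st()
c=at([.4676,-.4235,.2],ph); st('corr'); print(c)
e=c-np.array([.4676,-.4235,.2])
hit=movel(np.array([.4676,-.4235,.135])+e,speed=.12,force_limit=8); st('hit%s'%hit)
im,d=get_image('wrist'); save('pregrip',im)
E
```

```text
strap ((459.2457275390625, 78.98744201660156), (123.89867401123047, 42.287353515625), 25.941991806030273)
pre t5.57 [ 0.4674 -0.4235  0.22  ] phi 75.00 open 0.0358 F [ 0.   0.8 -0.5]
 t5.82 [ 0.4667 -0.4227  0.1982] phi 76.46 open 0.0361 F [0.3 0.3 1. ]
corr t6.87 [ 0.4676 -0.4235  0.2   ] phi 76.50 open 0.0360 F [ 1.  -0.4  0. ]
[ 0.46759933 -0.42350873  0.19999583]
hitFalse t7.56 [ 0.4678 -0.4237  0.1355] phi 76.50 open 0.0357 F [0.1 0.1 0.5]
```

View pics/pregrip.png

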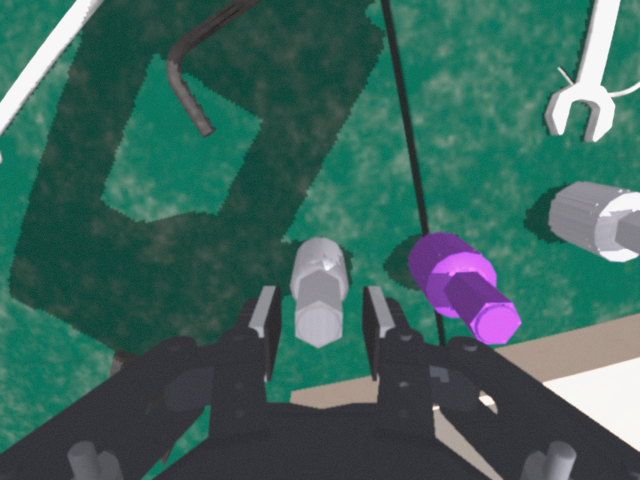

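```bash
python3 - <<'E'
from h import *
hit=movel([.4676,-.4235,.120],speed=.06,force_limit=8); wait(.1); st('hit%s'%hit)
gripper_to(.010,70); wait(.2); st('grip')
movel([.4676,-.4235,.215],speed=.15); wait(.2); st('lift')
p,r=current_position(),current_eef_rot(); im,d=get_image('wrist'); save('held',im); np.savez('held.npz',im=im,d=d,p=p,r=r)
im,d=get_image('scene'); save('heldscene',im[150:400,250:500])
E
```

```text
hitFalse t8.11 [ 0.4676 -0.4235  0.12  ] phi 76.50 open 0.0360 F [0.3 0.2 0.1]
grip t8.60 [ 0.4678 -0.4237  0.1204] phi 76.50 open 0.0173 F [-0.9  0.1  3.3]
lift t9.58 [ 0.467  -0.4229  0.2132] phi 76.50 open 0.0177 F [ 0.2  0.6 -2.2]
```

View pics/held.png

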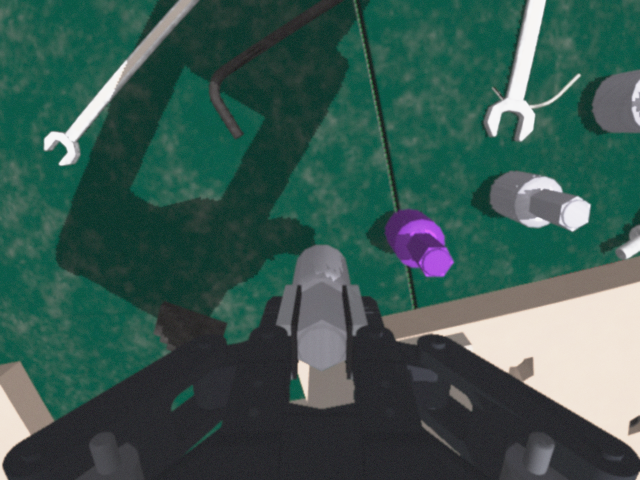

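```bash
cat >> h.py <<'E'
def heldtop(n):
    m=camera_model('wrist'); z=np.load(n+'.npz'); d=z['d']; P=cloud(m,d,(z['p'],z['r'])); P[d==0]=np.nan
    R=cv2.Rodrigues(z['r'])[0]; T=(P-z['p'])@R
    M=(np.abs(T[...,0])<.012)&(np.abs(T[...,1]-.04)<.004)&(np.abs(T[...,2])<.018)
    cc=max(cv2.findContours(M.astype(np.uint8),0,cv2.CHAIN_APPROX_NONE)[0],key=cv2.contourArea).reshape(-1,2)
    t=T[M]; h=cv2.convexHull((t[:,[0,2]]*1e3).astype(np.float32)); mo=cv2.moments(h)
    S=T[(np.abs(T[...,0])<.02)&(np.abs(T[...,1]-.080)<.0025)&(np.abs(T[...,2])<.03)]
    print(n,'held top n',len(t),'tool y %.4f'%np.median(t[:,1]),'hull ctr xz mm',mo['m10']/mo['m00'],mo['m01']/mo['m00'],'area',mo['m00'])
    return t,S
E
python3 - <<'E'
from h import *
t,S=heldtop('held'); print((t.min(0)*1e3).round(1),(t.max(0)*1e3).round(1))
st()
movel([.4676,-.4235,.25],speed=.2)
movel([.4588,.0789,.25],ori(np.radians(85.9)),speed=.3); wait(.3); st('above')
movel([.4588,.0789,.215],speed=.1); wait(.2); st('above2')
p,r=current_position(),current_eef_rot(); im,d=get_image('wrist'); save('abovenut',im); np.savez('abovenut.npz',im=im,d=d,p=p,r=r)
im,d=get_image('top'); save('abovenut_top',im)
im,d=get_image('scene'); save('abovenut_sc',im)
E
```

```text
held held top n 2454 tool y 0.0402 hull ctr xz mm 0.4252112204008362 0.7062398581466203 area 536.742646343593
[-12.   36.  -12.3] [12.  44.  12.4]
 t9.68 [ 0.4673 -0.4232  0.2139] phi 76.50 open 0.0177 F [ 0.2 -0.4 -1.5]
above t12.13 [0.4589 0.0784 0.25  ] phi 85.85 open 0.0181 F [ 0.1 -1.  -2. ]
above2 t12.83 [0.4593 0.0789 0.2159] phi 85.90 open 0.0178 F [ 0.3 -0.3 -1.7]
```

View pics/abovenut.png

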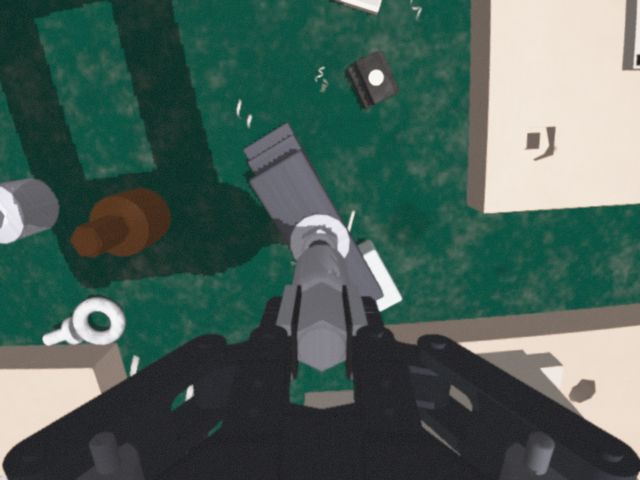

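View pics/abovenut_sc.png

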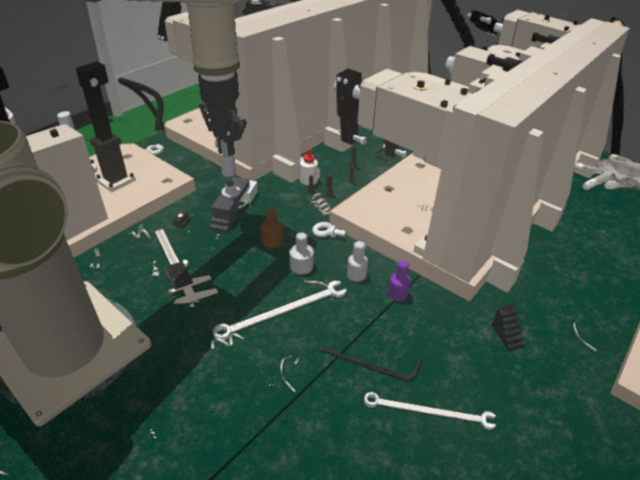

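```bash
python3 - <<'E'
from h import *
for n in('held','abovenut'):
    m=camera_model('wrist'); z=np.load(n+'.npz'); d=z['d']; P=cloud(m,d,(z['p'],z['r'])); P[d==0]=np.nan
    R=cv2.Rodrigues(z['r'])[0]; T=(P-z['p'])@R
    t=T[(np.abs(T[...,0])<.005)&(np.abs(T[...,1]-.04)<.0025)&(np.abs(T[...,2])<.016)]; print(n,'z range',t[:,2].min()*1e3,t[:,2].max()*1e3)
    S=T[(np.abs(T[...,0])<.02)&(np.abs(T[...,1]-.080)<.003)&(T[...,2]>0.004)&(T[...,2]<.03)]; print(' skirt ledge/front zmax',S[:,2].max()*1e3,'x',S[:,0].min()*1e3,S[:,0].max()*1e3)
    for y in (.085,.1,.115):
        S=T[(np.abs(T[...,0])<.003)&(np.abs(T[...,1]-y)<.003)&(T[...,2]>0.004)&(T[...,2]<.03)]; print('  y',y,len(S),S[:,2].mean()*1e3 if len(S) else 0)
st()
movel([.4588,.0789,.197],speed=.08,force_limit=12); wait(.3); st('197')
hit=movel([.4588,.0789,.178],speed=.03,force_limit=8); st('hit%s'%hit); wait(.3); st('held')
im,d=get_image('scene'); save('try_sc',cv2.resize(im[80:260,140:380],None,fx=3,fy=3,interpolation=cv2.INTER_CUBIC))
p,r=current_position(),current_eef_rot(); im,d=get_image('wrist'); save('tryw',im)
E
```

```text
held z range -12.226234957601276 9.823513053739353
 skirt ledge/front zmax 14.133434557266735 x -11.99221462164521 14.725440456549698
  y 0.085 57 13.588702895659914
  y 0.1 48 13.49208217379215
  y 0.115 40 13.645986307578957
abovenut z range -11.857106742906774 9.972777663112414
 skirt ledge/front zmax 14.118950789629443 x -11.955144982277783 14.069413814525117
  y 0.085 57 13.56610680602919
  y 0.1 42 13.596735389899237
  y 0.115 36 13.575823610898093
 t12.98 [0.4591 0.0789 0.2155] phi 85.90 open 0.0176 F [ 0.5 -0.5 -1.3]
197 t13.66 [0.459  0.0789 0.1974] phi 85.90 open 0.0178 F [-0.2  0.2 -1.7]
hitTrue t14.10 [0.459  0.0789 0.1863] phi 85.90 open 0.0176 F [-0.8 -0.4  6.6]
held t14.40 [0.459  0.0789 0.1863] phi 85.90 open 0.0177 F [-1.3 -0.4  5.2]
```

View pics/try_sc.png

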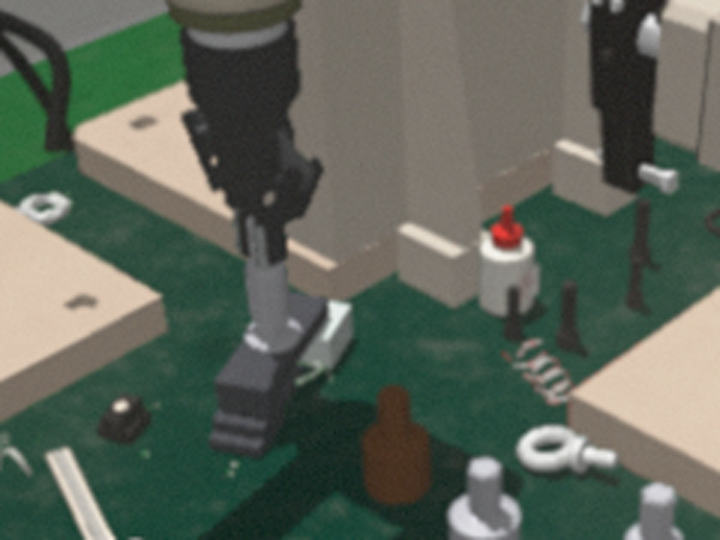

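```bash
python3 - <<'E'
from h import *
hit=movel([.4588,.0789,.180],speed=.02,force_limit=10); wait(.4); st('press hit%s'%hit)
movel([.4588,.0789,.25],speed=.15); st('up')
movel([.4676,-.4235,.25],ori(np.radians(76.5)),speed=.3); wait(.2); st('over')
movel([.4676,-.4235,.135],speed=.15); wait(.2); st('low')
hit=movel([.4676,-.4235,.1175],speed=.03,force_limit=5); wait(.2); st('bench hit%s'%hit)
im,d=get_image('scene'); save('bench_sc',cv2.resize(im[200:400,330:530],None,fx=3,fy=3,interpolation=cv2.INTER_CUBIC))
im,d=get_image('wrist'); save('bench_w',im)
E
```

```text
press hitTrue t15.11 [0.4595 0.079  0.1862] phi 85.91 open 0.0175 F [-1.8 -0.5  7.5]
up t15.69 [0.4585 0.0789 0.2491] phi 85.90 open 0.0174 F [-0.1  0.  -1.8]
over t17.72 [ 0.4679 -0.4228  0.2502] phi 76.56 open 0.0178 F [ 0.6  0.3 -1.6]
low t18.83 [ 0.4682 -0.4241  0.1365] phi 76.50 open 0.0177 F [ 0.2  0.6 -1.1]
bench hitTrue t19.53 [ 0.4676 -0.4236  0.1204] phi 76.50 open 0.0181 F [-0.6  0.3  5.8]
```

View pics/bench_sc.png

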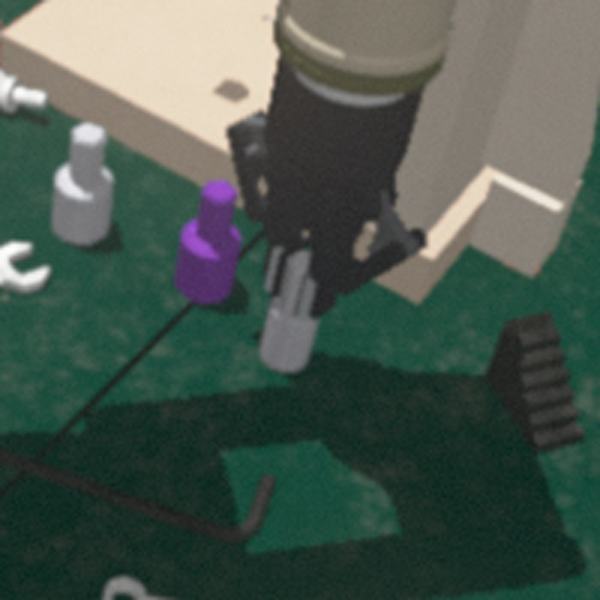

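View pics/bench_w.png

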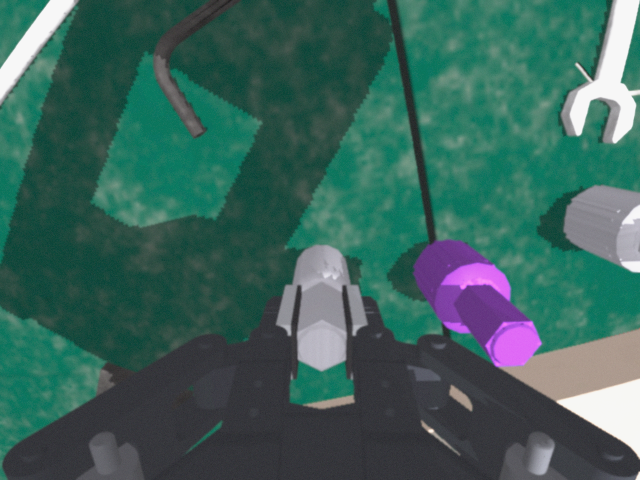

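Standing on the bench again at the pick-up height (TCP 0.1204), 5.8 N. Releasing and moving over to the medium socket.

```bash
python3 - <<'E'
from h import *
gripper_to(.036); wait(.2); st('rel')
movel([.4676,-.4235,.2],speed=.12); st('up')
p,r=current_position(),current_eef_rot(); im,d=get_image('wrist'); save('afterrel',im)
movel([.4744,-.2625,.2],ori(np.radians(79.2)),speed=.2); wait(.4); st('overmed')
p,r=current_position(),current_eef_rot(); im,d=get_image('wrist'); save('med2',im); np.savez('med2.npz',im=im,d=d,p=p,r=r)
m=camera_model('wrist'); tcp=(p,r); P=cloud(m,d,tcp); P[d==0]=np.nan; rr=np.hypot(P[...,0]-.4744,P[...,1]+.2625)
M=(rr<.016)&(P[...,2]>.075)&(P[...,2]<.086); cc=max(cv2.findContours(M.astype(np.uint8),0,cv2.CHAIN_APPROX_NONE)[0],key=cv2.contourArea).reshape(-1,2)
W=onplane(m,cc,.08,tcp); ctr,f,k,ap,A=hexfit(W); print(ctr,f,k,A,cc.mean(0))
s=(rr<.03)&(P[...,2]<.043)&(P[...,2]>.0385);print(' skirt',cv2.minEnclosingCircle(P[s][:,:2].astype(np.float32)))
im,d=get_image('top'); save('top1',im)
E
```

```text
rel t20.15 [ 0.467  -0.4229  0.1193] phi 76.50 open 0.0358 F [0.9 0.3 0.1]
up t20.97 [ 0.4673 -0.4232  0.1991] phi 76.50 open 0.0363 F [-0.5  0.3 -0.5]
overmed t22.38 [ 0.4743 -0.2629  0.1999] phi 79.16 open 0.0360 F [ 0.1  0.8 -0.1]
[ 0.47428951 -0.26244679] (np.float32(19.122293), np.float32(0.9947891)) 6 325.2579942238517 [320.20952381 266.40952381]
 skirt ((0.4751192331314087, -0.2627772390842438), 0.01853637769818306)
```

View pics/afterrel.png

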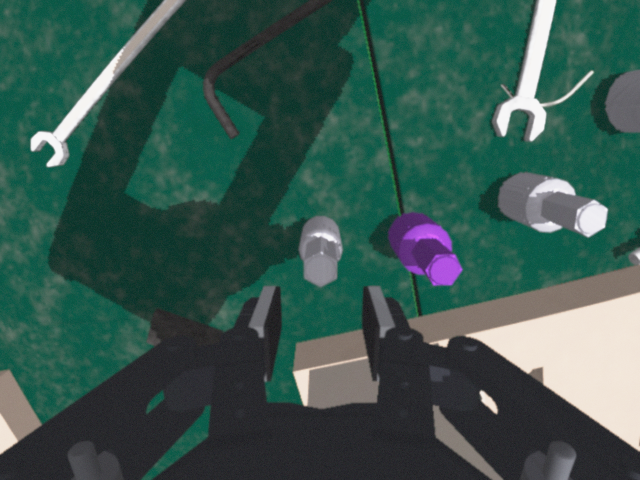

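View pics/med2.png

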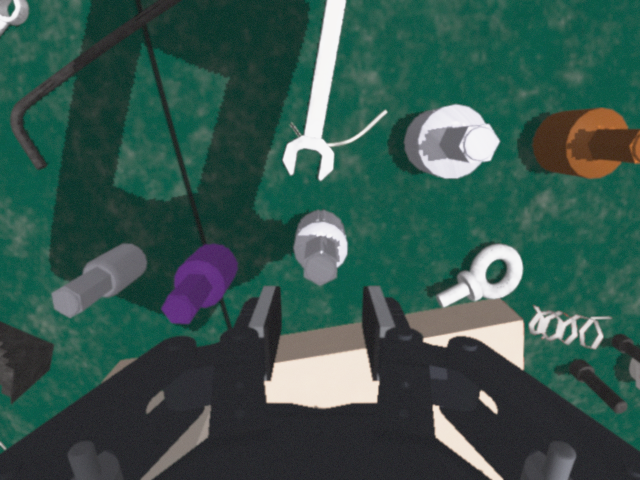

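```bash
python3 - <<'E'
from h import *
ph=79.15; x,y=.4744,-.2625
movel([x,y,.135],ori(np.radians(ph)),speed=.12,force_limit=8); wait(.1)
hit=movel([x,y,.120],speed=.06,force_limit=8); wait(.2); st('hit%s'%hit)
gripper_to(.010,80); wait(.2); st('grip')
movel([x,y,.25],speed=.15); wait(.1); st('lift')
movel([.4588,.0789,.25],ori(np.radians(85.9)),speed=.25); wait(.2)
movel([.4588,.0789,.205],speed=.1); wait(.4); st('above')
p,r=current_position(),current_eef_rot(); im,d=get_image('wrist'); save('above_m',im); np.savez('above_m.npz',im=im,d=d,p=p,r=r)
m=camera_model('wrist'); P=cloud(m,d,(p,r)); P[d==0]=np.nan; R=cv2.Rodrigues(r)[0]; T=(P-p)@R
t=T[(np.abs(T[...,0])<.005)&(np.abs(T[...,1]-.04)<.0025)&(np.abs(T[...,2])<.016)]; print('top z range',t[:,2].min()*1e3,t[:,2].max()*1e3)
for y in (.085,.1,.115):
    S=T[(np.abs(T[...,0])<.003)&(np.abs(T[...,1]-y)<.003)&(T[...,2]>0.004)&(T[...,2]<.03)]; print('  y',y,len(S),S[:,2].mean()*1e3 if len(S) else 0)
im,d=get_image('scene'); save('above_m_sc',cv2.resize(im[60:360,100:500],None,fx=2,fy=2,interpolation=cv2.INTER_CUBIC))
E
```

```text
hitFalse t23.87 [ 0.4745 -0.2626  0.1203] phi 79.15 open 0.0361 F [-0.3  0.3  0.5]
grip t24.36 [ 0.4746 -0.2627  0.1204] phi 79.15 open 0.0178 F [-0.4 -0.1  3.1]
lift t25.48 [ 0.4738 -0.262   0.2483] phi 79.15 open 0.0177 F [-0.1  0.2 -2.4]
above t28.19 [0.459  0.0789 0.2054] phi 85.90 open 0.0177 F [ 0.5  0.1 -3. ]
top z range -12.09173653405533 10.213281157206247
  y 0.085 64 17.252991787576832
  y 0.1 43 17.370721999617004
  y 0.115 35 17.378159196936622
```

View pics/above_m.png

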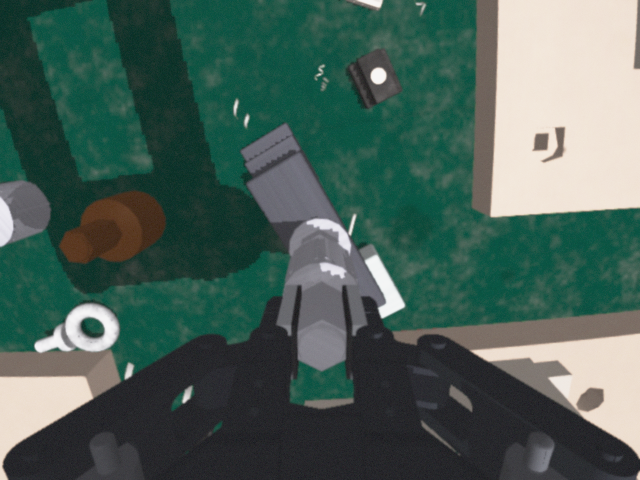

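View pics/above_m_sc.png

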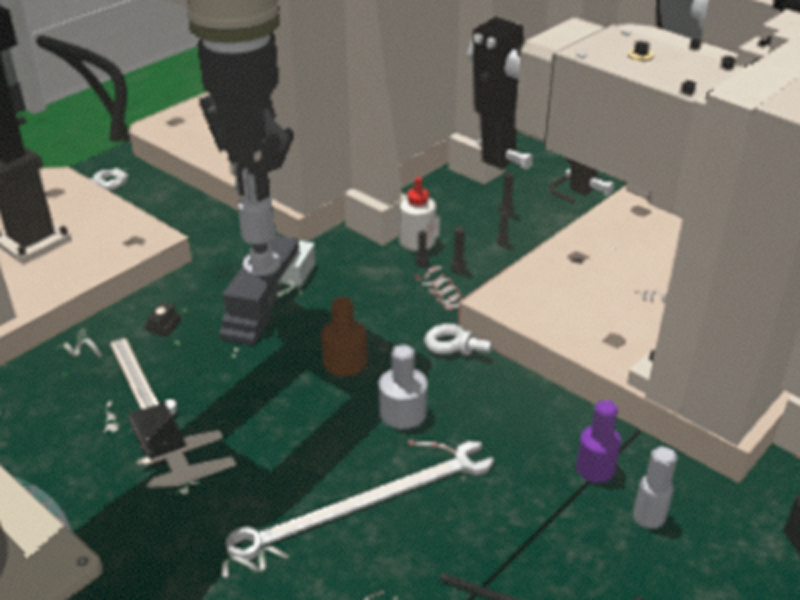

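```bash
python3 - <<'E'
from h import *
hit=movel([.4588,.0789,.190],speed=.06,force_limit=10); wait(.3); st('190 hit%s'%hit)
hit=movel([.4588,.0789,.174],speed=.03,force_limit=10); wait(.3); st('174 hit%s'%hit)
if not hit:
    hit=movel([.4588,.0789,.166],speed=.02,force_limit=12); wait(.3); st('seat hit%s'%hit)
E
```

```text
190 hitFalse t28.99 [0.459  0.0789 0.1903] phi 85.90 open 0.0176 F [ 0.2  0.9 -1.9]
174 hitFalse t29.98 [0.4589 0.0789 0.1742] phi 85.90 open 0.0175 F [-0.1 -0.6 -3.2]
seat hitTrue t30.58 [0.4592 0.0789 0.1703] phi 85.90 open 0.0174 F [-0.2 -0.8  5.2]
```

```bash
python3 - <<'E'
from h import *
hit=movel([.4588,.0789,.166],speed=.02,force_limit=8); wait(.6); st('push hit%s'%hit)
im,d=get_image('scene'); save('fin_sc',cv2.resize(im[60:360,100:500],None,fx=2,fy=2,interpolation=cv2.INTER_CUBIC))
im,d=get_image('wrist'); save('fin_w',im)
im,d=get_image('top'); m=camera_model('top'); P=cloud(m,d); P[d==0]=np.nan
for n,c in dict(small=(.4676,-.4235),large=(.4206,-.167),brown=(.4374,-.0697),purple=(.4844,-.3534)).items():
    s=(np.hypot(P[...,0]-c[0],P[...,1]-c[1])<.03)&(P[...,2]>.07); w=P[s]; print(n,len(w),w.mean(0).round(4) if len(w) else '')
E
```

```text
push hitTrue t31.39 [0.4599 0.0787 0.1702] phi 85.90 open 0.0177 F [-3.4 -1.4  8.3]
small 144 [ 0.4674 -0.4223  0.078 ]
large 133 [ 0.4206 -0.167   0.0787]
brown 132 [ 0.4373 -0.0698  0.0784]
purple 133 [ 0.4846 -0.3534  0.0784]
```

View pics/fin_sc.png

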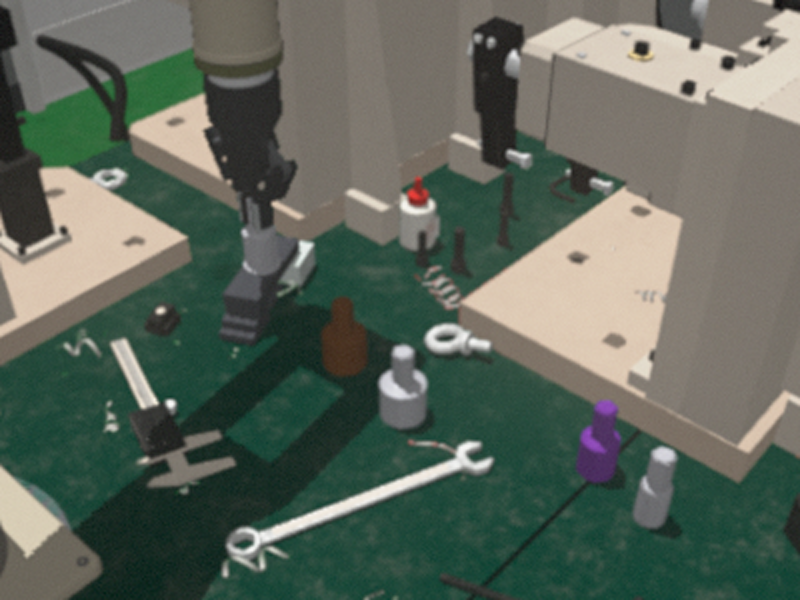

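View pics/fin_w.png

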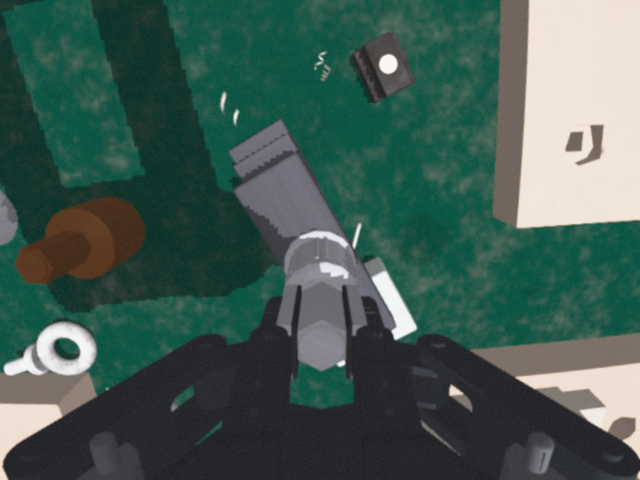

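The final pictures show the medium socket down on the washer, upright and gripped (wrist view, around (320,300)). The small socket stands at (653,490) and the large at (403,390) in the enlarged scene crop. Handing in.

```bash
python3 - <<'E'
from h import *
st(); sign_off()
E
```

```text
t31.54 [0.4599 0.0787 0.1702] phi 85.91 open 0.0177 F [-3.3 -1.   8.1]
the job is handed in; nothing more can be done
```

The job is done and handed in at 31.5 s, with the medium socket seated on the nut and still gripped.

- **Small socket:** I set it on the nut and it stopped with its mouth at about 66.3 mm, which is the nut's top. A further push of about 7.5 N did not move it. I stood it back upright where it came from and let it go.
- **Medium socket:** I turned its flats to the nut's, at about 26° by the strap and 25.6° by the nut itself. It went down with no resistance until it met the washer, mouth at about 50 mm. It is held there with about 8 N downward.
- **Other pieces:** The last top view showed the small and large sockets and the brown and purple look-alikes all upright. They were where they had been to within about 1 mm.
- **Disagreements:**
  - The wrist and top cameras differed by about 1.3 mm on the nut's position; I used the wrist's value.
  - Measurements of the held sockets put them about 1 to 1.4 mm off the tool's centre line.
  - The final push moved the arm about 1 mm sideways, with about 3 N of side force, which is within the socket's 1.5 mm play.

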